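Put the forming rolls away in their chest and latch it

TASK

Put the forming rolls that are lying out back in the roll chest: swing the lid up and back, stand every roll flange down on the floor of a bay of its own size, set down, not dropped, then lower the lid gently until it is shut and latch it. The lid may or may not be latched now and nothing shows which, so try it by the bar first and never wrench it; the catch is push-push: one press down on the shut lid's front edge, let go, latches it, and the next press frees it again. Finish by pulling up on the bar to prove that the catch holds, let the lid settle shut, and leave the other things on the bench alone.

Things in the scene. Friction and masses are not known exactly. Their poses are not given: they have to be found in the camera images.
- chest: green steel chest fixed to the bench, 140 mm deep (x), 354 long (y). Origin: centre of underside; -x is its front (handle) side. Walls 5 mm thick, 72 high; floor top 5 mm up; four bays in a row along y, each 130 mm deep, split by dividers 4 mm thick, 18 mm above the floor. From -y to +y: large bay (94 mm wide), small (72), large (94), small (72). A large roll does not fit a small bay
- lid (a joint): angle of the lid, rad: 0 shut (resting on the catch's plunger), grows as its front swings up and back to a stop at 1.62, just past upright. Pressed below shut it gives to about -0.08. Latched, it lifts only about 0.02 (4 mm at the bar) before the catch stops it. Latched or not, it lies at the same height when shut
- lid_bar (a point): middle of the lid's handle, a round bar 12 mm thick along the chest's y, 95 mm free length between its side arms, 45 mm out from the lid's front edge (39 mm clear gap). Moves with the lid, 193 mm from the hinge line; 85 mm above the bench when shut. About 4 N up here raises an unlatched lid
- lid_edge (a point): point on top of the lid, middle of its length, 23 mm behind its front edge, 125 mm from the hinge line, 89 mm above the bench when shut, right over the catch: press down here to work the catch. Moves with the lid
- lid_hinge (a point): middle of the lid's hinge line, along the chest's y at chest x = +70 mm, z = 85 mm. Lid: plate 4 mm thick, 154 x 366 mm, 0.6 kg, on a stiff hinge: left alone it stays put above about 1.1 rad and falls shut from below that
- catch: push-push catch inside the chest's front wall, under the shut lid; origin on the chest's underside below it. Pressing the shut lid's front edge down 8 to 10 mm (10 = end of travel; 3 N to start, 10 N at the bottom) and letting it rise changes it over, held to free or free to held; under 6 mm does nothing. Holds over 25 N. With the lid open, leave its plunger (10 mm pin, top at 85 mm) alone
- bay_L0 (a point): centre of the floor of the first large bay (chest y = -125 mm); axes as the chest's
- bay_S0 (a point): centre of the floor of the first small bay (chest y = -38 mm); axes as the chest's
- bay_L1 (a point): centre of the floor of the second large bay (chest y = +49 mm); axes as the chest's
- bay_S1 (a point): centre of the floor of the second small bay (chest y = +136 mm); axes as the chest's
- roll_L0: large steel forming roll standing on its flange: flange 76 mm in diameter and 20 mm thick with a groove round its rim, then a plain hub 34 mm in diameter from 20 mm up to the flat top at 54 mm, 0.8 kg. Origin: centre of the underside; z up through the hub. May be absent (None)
- roll_L1: large steel forming roll standing on its flange: flange 76 mm in diameter and 20 mm thick with a groove round its rim, then a plain hub 34 mm in diameter from 20 mm up to the flat top at 54 mm, 0.8 kg. Origin: centre of the underside; z up through the hub. May be absent (None); same as roll_L0
- roll_S0: small steel forming roll standing on its flange: flange 58 mm in diameter and 20 mm thick, its upper edge sloped like a cone, then a plain hub 34 mm in diameter from 20 mm up to the flat top at 54 mm, 0.5 kg. Origin: centre of the underside; z up through the hub. May be absent (None)
- roll_S1: small steel forming roll standing on its flange: flange 58 mm in diameter and 20 mm thick, its upper edge sloped like a cone, then a plain hub 34 mm in diameter from 20 mm up to the flat top at 54 mm, 0.5 kg. Origin: centre of the underside; z up through the hub. May be absent (None); same as roll_S0
- spanner: steel spanner 190 mm long lying on the bench; bystander. Origin: under its middle, x along it
- grease_tin: round tin, 64 mm in diameter, 55 mm tall, standing on the bench; bystander. Origin: centre of the underside
- square: steel engineer's square lying flat, stock 75 mm, blade 110 mm; bystander. Origin: under the middle of its stock, blade along x
Mind the look-alikes: they are no part of the job. Leave any brown look-alike of the roll_S1 alone. What is shaped like the roll_L0 but yellow is not meant.

How it is judged:
By the outcome, as a careful person would: the job done as asked, in the order asked, and still so for the second after the job is handed in, with the robot touching nothing.
Of roll_L0, roll_L1, roll_S0, roll_S1 only 2 to 4 are there at a start; the rules pass over those that are not, and their reading is None.
At some moment in a run one of roll_L0, roll_L1, roll_S0, roll_S1 may be knocked a few centimetres aside while the robot is not near it.
It also fails if it takes over 210 s, if anything falls off the work surface, if the arm or the gripper's body presses on something with over 40 N, if the wrist force passes 120 N, or if a joint passes its speed limit or range.

ROBOT

A 6-joint arm with a two-finger parallel gripper is mounted at the origin on the work surface. World frame = base frame: x ahead of the robot, y to its left, z up, the work surface at z = 0. Lengths are in m, angles in rad, forces in N, time in s.
With the tool pointing down it reaches from about 0.3 to 1 m from the base axis. Payload 5.1 kg.
Tool frame: the origin (TCP) lies at the very end of the fingers, on their centre line; the grasp point (between the pads) lies 19 mm behind it; y points along the fingers, x is the direction in which the jaws open and shut, and the axes are right-handed (so a half turn about y gives the same grasp; the last joint's range is limited). The gripper opens to 95 mm and grips with 3 to 60 N. Pads are 20 mm wide; open, the fingers measure 119 mm over their backs; the gripper's body (75 mm by 180 mm) begins 59 mm behind the grasp point.
Start: joints at [-1.344, 0.124, 1.65, -0, 1.367, -0.083], TCP at [0.198, -0.619, 0.215] pointing down, gripper open.
Joint ranges: [-2.61, 2.61], [-1.02, 2.33], [0.03, 2.71], [-1.35, 4.49], [0.32, 2.68], [-2.91, 2.91]. Speed limits (rad/s): [2.57, 2.57, 3.14, 3.14, 3.14, 3.14].

INTERFACE

Orientations are given as a rotation vector (axis times angle).
In Python, from workcell import manip gives the robot as it stands. The module is installed in compiled form; this text tells all that it offers.
- The arm moves only by the tool drive_tool, never from a script. Its argument "plan" is a list of rows, each a list of 7 numbers: the shift along the tool's x, y, z in m, then the turn, a rotation vector about the tool's x, y, z in rad, then the closure in counts, from 0 (fully open) to 255 (shut). In form: [[x, y, z, ax, ay, az, hand], ...]. A call has 1 to 12 rows; each row shifts and turns the commanded pose from where the row before left it, along the tool's axes as they then stand; what a row does not reach is not made up. A row lasts 1/8 s, in which the tool goes at most 62.5 mm and 10.7 degrees, less where a joint would pass 70% of its speed; a pose out of reach is approached as far as the arm can. A call is refused whole if a number of a shift passes 0.0625 or a number of a turn 0.188, either way. A call with a gripper value outside its range is refused whole. The fingers move at their own pace and stop on an object; "newtons" is the grip in N (left out, the last holds). Time passes only in rows, so rows that do not move let the fingers close. It gives the time, the measured TCP pose, the force and the opening at its end, in the units of the state.
- manip.read_state(): the state, without advancing time (a new reading comes with each control period).
- manip.grab_frame(name): name is "scene" or "top"; returns the picture (384x512x3 uint8, red, green, blue); there is no depth.
- manip.camera_params(name): a dict with "fx", "fy", "cx", "cy" (pixels), "dist" ([k1, k2, p1, p2, k3] as OpenCV has them; the pictures are not rectified), "rvec" (rotation vector, rad) and "tvec" (3), from world to camera coordinates, as OpenCV has them. Camera axes: x right, y down, z forward; pixel columns grow to the right and rows downward; lengths in m; the calibration is good to about 2 mm. A picture is of the moment at which its call begins. camera_params takes no time and is no camera call.
- manip.sign_off(): hands the job in, once; it reports no verdict.
The state is a dict: "time_s": time; "qpos": joint angles; "qd": joint speeds; "tau": joint torques, N m; "tool_pos": TCP position; "eef_rot": TCP orientation; "force": force on the tool from outside, world axes, zero at the start; "torque": the same for the moment, N m; "width": finger opening in m.
Only numpy, scipy, OpenCV 4.12 (cv2) and the standard library are available. Lean on these libraries where they do the work, as an engineer would, in place of code of your own. Each camera call takes 0.05 s, during which the arm holds its last target. There are 200 camera calls.

## Working session

There is one attempt and no reset: what is moved stays moved. The work goes in short steps, Python scripts to look and compute and a tool call to move; the robot and the scene stay as the last step left them, time stands still between calls to the robot, and variables do not carry over. Pictures are saved under pics/ and viewed, about 12 in all and at most 16, crops included, and the job is handed in when it is done.

Besides the shell and the picture viewer there is one more tool, called as name(argument=value, ...), one argument or row to a line, values as JSON. drive_tool: Moves the arm, as the interface text tells. Its arguments: {"type":"object","properties":{"plan":{"type":"array","items":{"type":"array","items":{"type":"number"}}},"newtons":{"type":"number"}},"required":["plan"]}

```bash
mkdir -p pics
cat > h.py <<'E'
import numpy as np, cv2
from workcell import manip
from scipy.spatial.transform import Rotation as R
def snap(name,fn,crop=None,scale=1):
    im=cv2.cvtColor(manip.grab_frame(name),cv2.COLOR_RGB2BGR)
    cv2.imwrite('pics/raw_'+fn,im)
    if crop: x0,y0,x1,y1=crop; im=im[y0:y1,x0:x1]
    if scale!=1: im=cv2.resize(im,None,fx=scale,fy=scale,interpolation=cv2.INTER_CUBIC)
    cv2.imwrite('pics/'+fn,im)
def cam(name):
    p=manip.camera_params(name)
    K=np.array([[p['fx'],0,p['cx']],[0,p['fy'],p['cy']],[0,0,1]])
    return K,np.array(p['dist'],float),np.array(p['rvec'],float),np.array(p['tvec'],float)
def px2w(name,uv,z):
    K,d,rv,tv=cam(name); M=cv2.Rodrigues(rv)[0]
    n=cv2.undistortPoints(np.array([[uv]],float),K,d)[0,0]
    r=M.T@np.array([n[0],n[1],1]); c=-M.T@tv
    return c+r*(z-c[2])/r[2]
def w2px(name,P):
    K,d,rv,tv=cam(name)
    return cv2.projectPoints(np.array(P,float).reshape(-1,3),rv,tv,K,d)[0][:,0]
def st():
    s=manip.read_state()
    print('t',round(s['time_s'],2),'p',np.round(s['tool_pos'],4),'F',np.round(s['force'],1),'w',round(s['width'],4))
    print('q',np.round(s['qpos'],2)); print(np.round(R.from_rotvec(s['eef_rot']).as_matrix(),3))
    return s
E
python3 - <<'E'
from h import *
s=st()
snap('top','a.png',scale=1.5);snap('scene','b.png',scale=1.5)
for n in('top','scene'):
    K,d,rv,tv=cam(n);print(n,K[0,0],-cv2.Rodrigues(rv)[0].T@tv)
E
```

```text
t 0.0 p [ 0.198  -0.6185  0.2134] F [-0.3 -0.4 -0.5] w 0.0952
q [-1.34  0.12  1.65 -0.    1.37 -0.08]
[[ 0.305 -0.     0.952]
 [-0.952  0.002  0.305]
 [-0.002 -1.     0.   ]]
top 409.3109033498504 [ 0.48884238 -0.00255939  1.2496235 ]
scene 363.73236913812497 [1.0601151  0.2410464  0.76046203]
```

View pics/a.png

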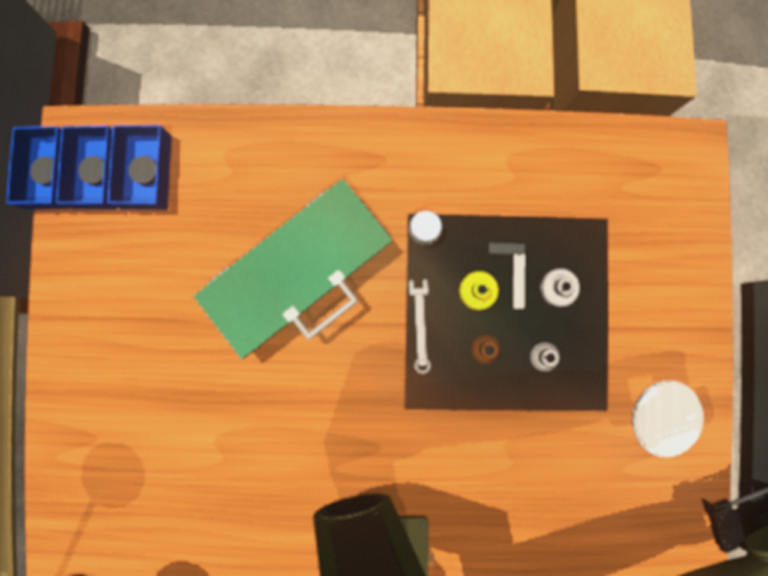

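View pics/b.png

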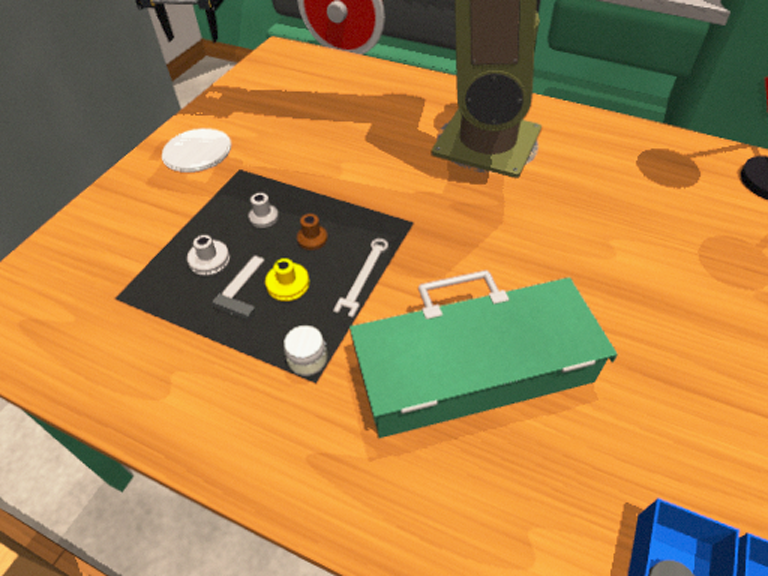

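The top view shows the chest lid corners near (344,179), (392,240), (243,358) and (195,296). The large roll is at (560,287) and the small one at (545,356), so two rolls are present. The yellow and brown ones are look-alikes. Next I'll enlarge this.

Run:
```python
from h import *
im=cv2.imread('pics/raw_a.png')
c=im[110:260,120:420]; cv2.imwrite('pics/c.png',cv2.resize(c,None,fx=2.65,fy=2.65,interpolation=cv2.INTER_CUBIC))
co=[px2w('top',(u/1.5,v/1.5),.089)[:2] for u,v in((344,179),(392,240),(243,358),(195,296))]
print(np.round(co,4),[np.linalg.norm(co[i]-co[i-1]) for i in range(4)])
for b in((338,277),(290,314),(353,301),(310,335)): print(b,px2w('top',(b[0]/1.5,b[1]/1.5),.087))
```

```text
[[ 0.7653  0.075 ]
 [ 0.6488 -0.0193]
 [ 0.4193  0.2586]
 [ 0.5349  0.3549]] [np.float64(0.3625576285677157), np.float64(0.14986901834500774), np.float64(0.36042734153415884), np.float64(0.15045898080501288)]
(338, 277) [0.57636798 0.08194691 0.087     ]
(290, 314) [0.50437897 0.17146763 0.087     ]
(353, 301) [0.53131495 0.05247091 0.087     ]
(310, 335) [0.46544066 0.13248989 0.087     ]
```

View pics/c.png

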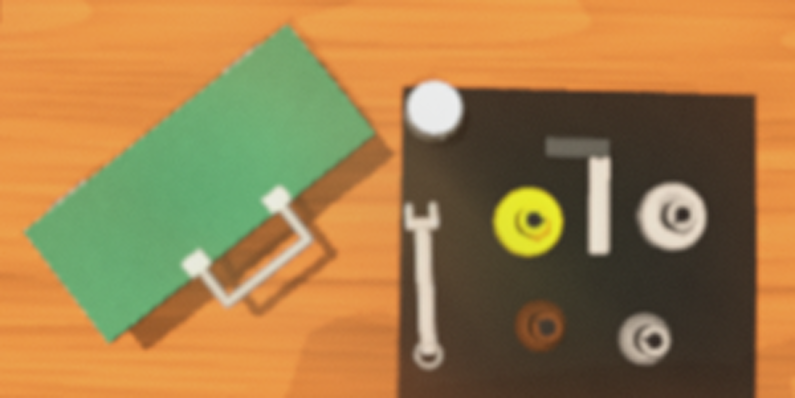

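```bash
cat >> h.py <<'E'
def go(target,yaw=None,rows=True):
    """delta from measured pose to target, in tool axes; yaw = wanted world angle (deg) of tool x"""
    s=manip.read_state(); M=R.from_rotvec(s['eef_rot']).as_matrix()
    d=M.T@(np.array(target)-s['tool_pos']); y0=np.degrees(np.arctan2(M[1,0],M[0,0]))
    print('shift tool',np.round(d,4),'yaw now',round(y0,2),'-> ay',None if yaw is None else round(-np.radians((yaw-y0+180)%360-180),4))
E
python3 - <<'E'
from h import *
from scipy.optimize import least_squares
obs=np.array([(344,179),(392,240),(243,358),(195,296)])/1.5
loc=np.array([(76,-183,89),(-78,-183,89),(-78,183,89),(76,183,89)])/1000.
bar=np.array([(353,301),(310,335)])/1.5
def W(p,l):
    c,s=np.cos(p[2]),np.sin(p[2]); l=np.atleast_2d(l)
    return np.c_[p[0]+c*l[:,0]-s*l[:,1],p[1]+s*l[:,0]+c*l[:,1],l[:,2]]
f=lambda p:np.r_[(w2px('top',W(p,loc))-obs).ravel(),(w2px('top',W(p,np.array([[-.123,-.0505,.085],[-.123,.0505,.085]])))-bar).ravel()]
r=least_squares(f,[.592,.167,.68]);p=r.x
print(p,np.degrees(p[2]),np.round(r.fun,1))
np.save('chest.npy',p)
for n,l in dict(bar=(-.123,0,.085),edge=(-.055,0,.089),hinge=(.07,0,.085),L0=(0,-.125,.005),S0=(0,-.038,.005),L1=(0,.049,.005),S1=(0,.136,.005)).items(): print(n,np.round(W(p,l),4))
for n,a,b in(('L',(682,214),(672,216)),('S',(653,340),(645,338))):
    g=lambda q:(120+q[0]/2.65,110+q[1]/2.65)
    print(n,px2w('top',g(a),.054),px2w('top',g(b),.02 if n=='L' else .012))
E
```

```text
[0.5930858  0.16888272 0.68734685] 39.38207365507745 [-0.2 -0.9  1.  -0.  -0.8  0.9 -1.2 -0.3  0.3  0.5  1.  -0.2]
bar [[0.498  0.0908 0.085 ]]
edge [[0.5506 0.134  0.089 ]]
hinge [[0.6472 0.2133 0.085 ]]
L0 [[0.6724 0.0723 0.005 ]]
S0 [[0.6172 0.1395 0.005 ]]
L1 [[0.562  0.2068 0.005 ]]
S1 [[0.5068 0.274  0.005 ]]
L [ 0.56940399 -0.36549212  0.054     ] [ 0.56917026 -0.36404815  0.02      ]
S [ 0.42860716 -0.33317246  0.054     ] [ 0.42868736 -0.33539483  0.012     ]
```

drive_tool(
  plan=[
    [-0.044,0,0.038,0,0,0,0],
    [-0.044,0,0.038,0,0,0,0],
    [-0.044,0,0.038,0,0,0,0],
    [-0.044,0,0.038,0,0,0,0],
    [-0.044,0,0.038,0,0,0,0],
    [-0.044,0,0.038,0,0,0,0],
    [-0.044,0,0.038,0,0,0,0],
    [-0.044,0,0.038,0,0,0,0],
    [-0.044,0,0.038,0,0,0,0],
    [-0.044,0,0.038,0,0,0,0],
    [-0.044,0,0.038,0,0,0,0],
    [-0.044,0,0.038,0,0,0,0],
  ],
)

```text
time_s: 1.6
tool_pos: [0.4716, 0.0248, 0.2144]
eef_rot: [-1.34, 0.978, -0.978]
force: [0.0, -1.0, 0.0]
width: 0.0949
```

drive_tool(
  plan=[
    [-0.05,0.015,0.04,0,0,0,100],
    [0,0,0,0,-0.17,0,100],
    [0,0,0,0,-0.17,0,100],
    [0,0,0,0,-0.17,0,100],
    [0,0,0,0,-0.17,0,100],
    [0,0,0,0,-0.17,0,100],
    [0,0,0,0,-0.17,0,100],
    [0,0,0,0,-0.17,0,100],
    [0,0,0,0,-0.17,0,100],
    [0,0,0,0,-0.17,0,100],
    [0,0,0,0,-0.17,0,100],
    [0,0.01,0,0,-0.07,0,100],
  ],
)

```text
time_s: 3.1
tool_pos: [0.4934, 0.0797, 0.1907]
eef_rot: [-1.534, -0.402, 0.4]
force: [-0.6, 0.9, -0.2]
width: 0.0577
```

Run:
```python
from h import *
st();go((.498,.091,.18),39.4)
```

```text
t 3.1 p [0.4934 0.0797 0.1907] F [-0.6  0.9 -0.2] w 0.0577
q [ 0.05 -0.2   2.01 -0.    1.34 -0.46]
[[ 0.872  0.001 -0.49 ]
 [ 0.49   0.     0.872]
 [ 0.001 -1.    -0.   ]]
shift tool [0.0095 0.0107 0.0076] yaw now 29.33 -> ay -0.1758
```

drive_tool(
  plan=[
    [0,0,0,0,-0.176,0,170],
    [0.0107,0.033,0.0058,0,0,0,170],
    [0,0.033,0,0,0,0,170],
    [0,0,0,0,0,0,170],
  ],
)

```text
time_s: 3.6
tool_pos: [0.4951, 0.0908, 0.121]
eef_rot: [-1.502, -0.53, 0.542]
force: [-0.5, 0.6, -0.3]
width: 0.0323
```

Run:
```python
from h import *
st();go((.498,.091,.125),39.4)
snap('scene','d.png',(230,160,430,300),4)
```

```text
t 3.6 p [0.4951 0.0908 0.121 ] F [-0.5  0.6 -0.3] w 0.0323
q [ 0.07 -0.12  2.06 -0.    1.21 -0.61]
[[ 0.774 -0.007 -0.633]
 [ 0.633 -0.001  0.774]
 [-0.006 -1.     0.004]]
shift tool [ 0.0024 -0.004  -0.0017] yaw now 39.26 -> ay -0.0025
```

View pics/d.png

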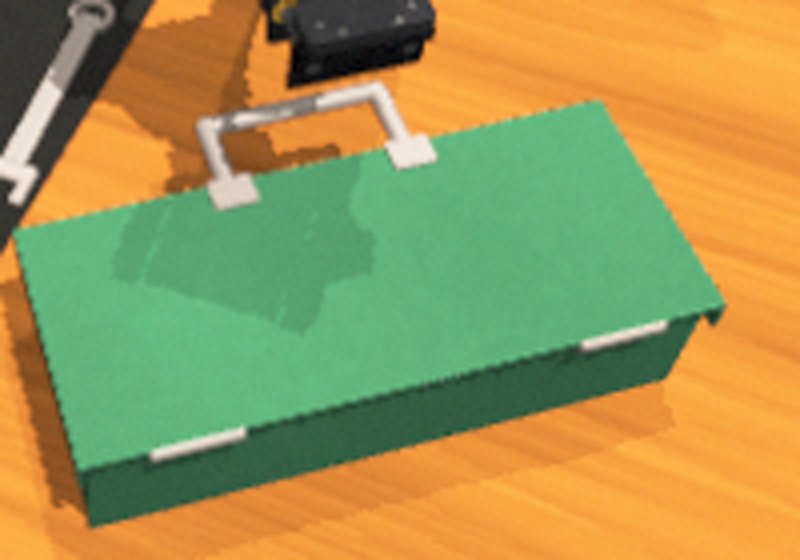

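The crop shows the gripper as a dark block near (355,45) and the bar from (205,125) to (380,90). I'll project the TCP into this view to check.

Run:
```python
from h import *
s=manip.read_state();t=s['tool_pos']
q=w2px('scene',[t,t+[0,0,.078],[.498,.0908,.085],[.5313,.0525,.087],[.4654,.1325,.087]])
print((q-[230,160])*4)
q=w2px('top',[t,t+[0,0,.078],[.498,.0908,.085]]);print(q)
snap('top','e.png',(180,120,300,240),5)
```

```text
[[294.00991396  55.79831505]
 [305.65096559 -39.75041309]
 [288.02523257  99.37460035]
 [209.2110786  116.11082967]
 [370.57938108  81.25541162]]
[[220.507387   212.49271044]
 [217.98904604 212.2312416 ]
 [221.64837185 212.14621933]]
```

View pics/e.png

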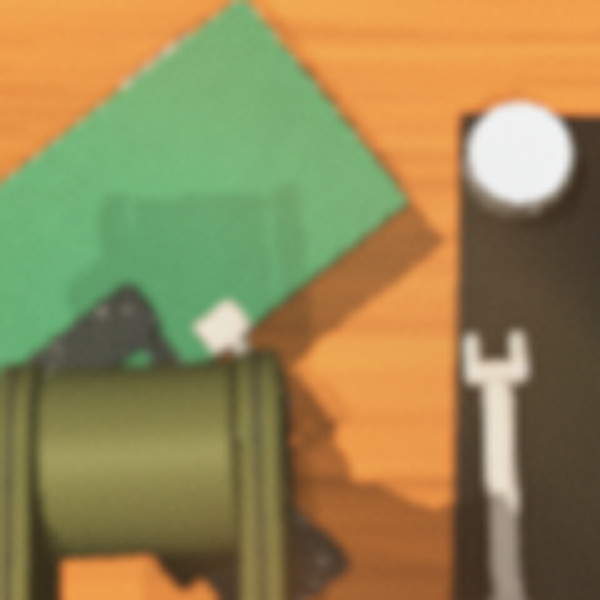

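The top view is blocked by the wrist, and the block in the scene crop doesn't match the projected TCP at (294,56). I'll check the full scene view.

Run:
```python
from h import *
im=cv2.imread('pics/raw_d.png')[20:300,180:460]
for p in w2px('scene',manip.read_state()['tool_pos']): cv2.circle(im,(int(p[0])-180,int(p[1])-20),2,(0,0,255),-1)
cv2.imwrite('pics/f.png',cv2.resize(im,None,fx=2.1,fy=2.1))
```

```text
(no output)
```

View pics/f.png

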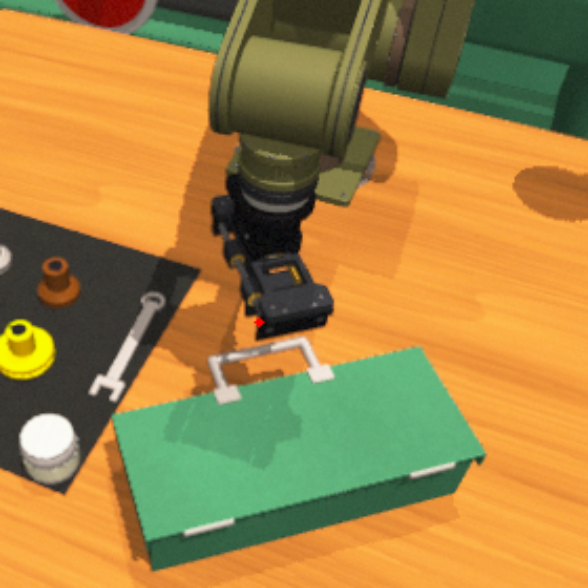

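Run:
```python
from h import *
im=cv2.imread('pics/raw_d.png')[105:195,270:350]
im=cv2.resize(im,None,fx=6.5,fy=6.5,interpolation=cv2.INTER_CUBIC)
im=np.clip(im.astype(float)*1.8+20,0,255).astype(np.uint8)
s=manip.read_state();t=s['tool_pos'];M=R.from_rotvec(s['eef_rot']).as_matrix()
for k,l in enumerate([(0,0,0),(.016,0,.01),(.016,0,-.01),(.028,0,.01),(.028,0,-.01),(-.016,0,.01),(-.016,0,-.01)]+[(a,-.078,b) for a in(.09,-.09) for b in(.0375,-.0375)]):
    p=(w2px('scene',t+M@np.array(l))[0]-[270,105])*6.5
    cv2.circle(im,tuple(p.astype(int)),4,[(0,0,255),(0,255,0),(255,255,0)][0 if k==0 else 1 if k<7 else 2],-1)
cv2.imwrite('pics/g.png',im)
```

```text
(no output)
```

View pics/g.png

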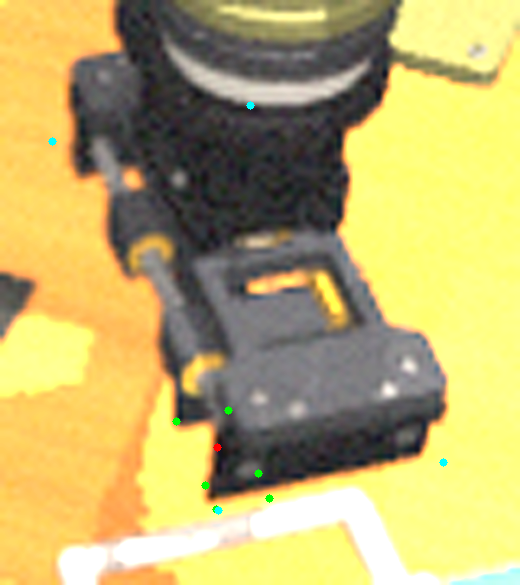

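The bracket is the end face of the 180 mm body, hiding the fingers. It matches the projected body corners, so the geometry is consistent. Now I'll descend on the bar and grip it gently.

drive_tool(
  plan=[
    [0.0024,0.018,-0.0017,0,0,0,170],
    [0,0.018,0,0,0,0,170],
    [0,0.018,0,0,0,0,170],
    [0,0,0,0,0,0,170],
    [0,0,0,0,0,0,230],
    [0,0,0,0,0,0,230],
    [0,0,0,0,0,0,230],
    [0,0,0,0,0,0,230],
  ],
  newtons=12,
)

```text
time_s: 4.7
tool_pos: [0.5023, 0.0919, 0.0714]
eef_rot: [-1.503, -0.54, 0.532]
force: [3.8, 2.9, -2.2]
width: 0.0116
```

drive_tool(
  plan=[
    [0,-0.003,0,0,0,0,230],
    [0,-0.003,0,0,0,0,230],
    [0,0,0,0,0,0,230],
  ],
)

```text
time_s: 5.08
tool_pos: [0.5024, 0.092, 0.0774]
eef_rot: [-1.503, -0.54, 0.532]
force: [4.7, 3.9, -1.5]
width: 0.0116
```

drive_tool(
  plan=[
    [0,-0.004,0,0,0,0,230],
    [0,-0.004,0,0,0,0,230],
    [0,0,0,0,0,0,230],
  ],
)

```text
time_s: 5.45
tool_pos: [0.5027, 0.0923, 0.0856]
eef_rot: [-1.503, -0.541, 0.531]
force: [5.5, 4.1, -2.4]
width: 0.0117
```

Run:
```python
from h import *
st()
snap('scene','i.png',(230,160,430,300),4)
```

```text
t 5.45 p [0.5027 0.0923 0.0856] F [ 5.5  4.1 -2.4] w 0.0117
q [ 0.08 -0.07  2.08  0.    1.13 -0.61]
[[ 0.775  0.005 -0.633]
 [ 0.633  0.003  0.775]
 [ 0.006 -1.    -0.001]]
```

View pics/i.png

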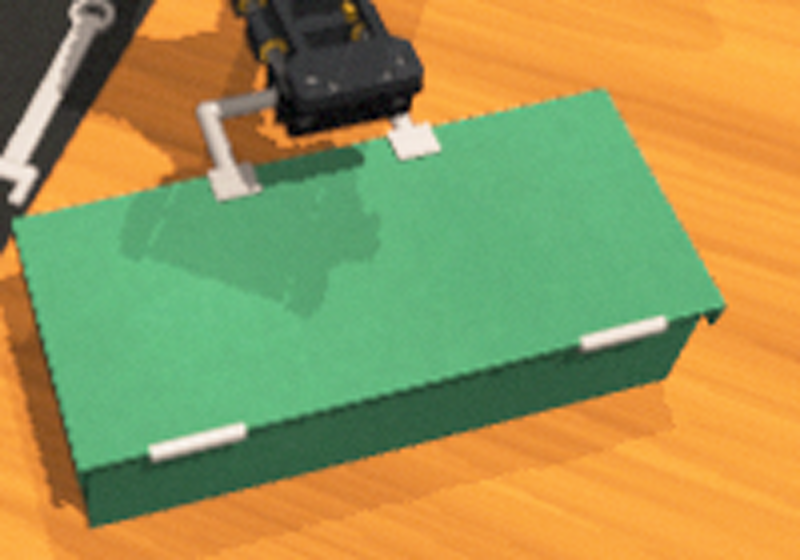

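The lid's front corners have risen about 12 px with only about 2 N, so the lid is unlatched. I'll follow the arc.

drive_tool(
  plan=[
    [0.005,0,0,0,0,0,230],
    [0.0017,-0.0146,0,0,0,0,230],
    [0.0038,-0.0189,0,0,0,0,230],
    [0.0057,-0.0185,0,0,0,0,230],
    [0.0075,-0.0177,0,0,0,0,230],
    [0.0093,-0.017,0,0,0,0,230],
    [0.0109,-0.0159,0,0,0,0,230],
    [0.0124,-0.0148,0,0,0,0,230],
    [0,0,0,0,0,0,230],
  ],
  newtons=15,
)

```text
time_s: 6.62
tool_pos: [0.5417, 0.1243, 0.2052]
eef_rot: [-1.507, -0.528, 0.544]
force: [-18.0, -11.4, 16.4]
width: 0.0116
```

drive_tool(
  plan=[
    [-0.004,-0.004,0,0,0,0,230],
    [0,0,0,0,0,0,230],
  ],
)

```text
time_s: 6.88
tool_pos: [0.5414, 0.1242, 0.2052]
eef_rot: [-1.504, -0.537, 0.535]
force: [3.8, 0.0, -4.6]
width: 0.0118
```

drive_tool(
  plan=[
    [0.0138,-0.0134,0,0,0,0,230],
    [0.0151,-0.012,0,0,0,0,230],
    [0.0163,-0.0104,0,0,0,0,230],
    [0.0172,-0.0088,0,0,0,0,230],
    [0,0,0,0,0,0,230],
  ],
)

```text
time_s: 7.5
tool_pos: [0.5901, 0.1641, 0.2529]
eef_rot: [-1.504, -0.537, 0.536]
force: [-3.5, -1.3, 6.8]
width: 0.0116
```

drive_tool(
  plan=[
    [0.0179,-0.007,0,0,0,0,230],
    [0.0186,-0.0057,0,0,0,0,230],
    [0.019,-0.0039,0,0,0,0,230],
    [0.015,-0.0018,0,0,0,0,230],
    [0,0,0,0,0,0,230],
  ],
)

```text
time_s: 8.12
tool_pos: [0.6453, 0.2088, 0.2694]
eef_rot: [-1.504, -0.538, 0.535]
force: [2.2, -1.1, 4.1]
width: 0.0114
```

drive_tool(
  plan=[
    [0.01,0,0,0,0,0,230],
    [0,0,0,0,0,0,230],
    [0,0,0,0,0,0,180],
    [0,0,0,0,0,0,180],
    [0,-0.03,0,0,0,0,180],
    [0,-0.03,0,0,0,0,180],
    [-0.06,0,0,0,0,0,180],
    [-0.06,0,0,0,0,0,180],
    [-0.06,0,0,0,0,0,180],
    [-0.06,0,0,0,0,0,180],
    [-0.06,0,0,0,0,0,130],
  ],
)

```text
time_s: 9.5
tool_pos: [0.4176, 0.0242, 0.328]
eef_rot: [-1.503, -0.536, 0.537]
force: [-0.3, -0.5, 1.3]
width: 0.0335
```

Run:
```python
from h import *
st()
snap('top','j.png',(110,90,430,275),2.45)
```

```text
t 9.5 p [0.4176 0.0242 0.328 ] F [-0.3 -0.5  1.3] w 0.0335
q [-0.07 -0.46  1.97  0.    1.63 -0.76]
[[ 0.774 -0.001 -0.633]
 [ 0.633  0.     0.774]
 [-0.001 -1.     0.001]]
```

View pics/j.png

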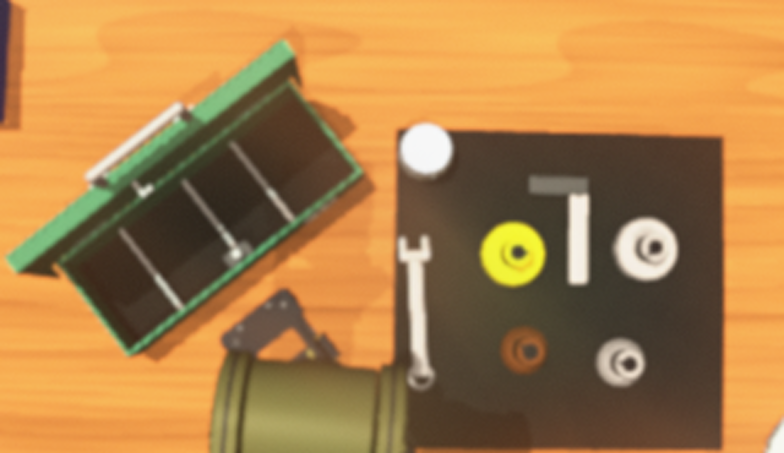

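The lid stands open and the bays are empty. The chest's front corners are at (131,354) and (362,173), and the dividers run (121,230)-(182,308), (184,181)-(236,252) and (232,143)-(293,220). The rolls haven't moved.

Run:
```python
from h import *
p=np.load('chest.npy');c,s=np.cos(p[2]),np.sin(p[2])
g=lambda q:(110+q[0]/2.45,90+q[1]/2.45)
for n,q,z in(('frontL -70,177',(131,354),.072),('frontR -70,-177',(362,173),.072),('backR 70,-177',(292,83),.072),('div98',(121,230),.023),('div98',(182,308),.023),('div0',(184,181),.023),('div0',(236,252),.023),('div-76',(232,143),.023),('div-76',(293,220),.023)):
    w=px2w('top',g(q),z)[:2]-p[:2]; print(n,np.round([c*w[0]+s*w[1],-s*w[0]+c*w[1]],4))
go((.4287,-.3345,.1),-50.6)
```

```text
frontL -70,177 [-0.0689  0.1725]
frontR -70,-177 [-0.0697 -0.1732]
backR 70,-177 [ 0.0669 -0.1749]
div98 [0.0643 0.0991]
div98 [-0.0584  0.0983]
div0 [0.0638 0.0007]
div0 [-0.0454  0.004 ]
div-76 [ 0.0643 -0.0748]
div-76 [-0.0578 -0.0752]
shift tool [-0.2122  0.2292 -0.2856] yaw now 39.13 -> ay 1.5661
```

drive_tool(
  plan=[
    [0,0,0,0,0.174,0,95],
    [0,0,0,0,0.174,0,95],
    [0,0,0,0,0.174,0,95],
    [0,0,0,0,0.174,0,95],
    [0,0,0,0,0.174,0,95],
    [0,0,0,0,0.174,0,95],
    [0,0,0,0,0.174,0,95],
    [0,0,0,0,0.174,0,95],
    [0,0,0,0,0.174,0,95],
  ],
)

```text
time_s: 10.68
tool_pos: [0.4192, 0.0251, 0.3281]
eef_rot: [-1.458, 0.693, -0.691]
force: [0.8, -0.1, -0.7]
width: 0.0594
```

drive_tool(
  plan=[
    [0.0406,0.026,-0.0313,0,0,0,95],
    [0.0406,0.026,-0.0313,0,0,0,95],
    [0.0406,0.026,-0.0313,0,0,0,95],
    [0.0406,0.026,-0.0313,0,0,0,95],
    [0.0406,0.026,-0.0313,0,0,0,95],
    [0.0406,0.026,-0.0313,0,0,0,95],
    [0.0406,0.026,-0.0313,0,0,0,95],
    [0,0,0,0,0,0,95],
  ],
)

```text
time_s: 11.68
tool_pos: [0.4294, -0.3348, 0.1429]
eef_rot: [-1.456, 0.696, -0.685]
force: [0.3, 0.7, -0.4]
width: 0.0597
```

Run:
```python
from h import *
st();go((.4287,-.3345,.026),-50.6)
im=snap('scene','k.png',(70,100,270,250),4)
p=w2px('scene',[(.4287,-.3345,.054),(.569,-.3648,.054)]);print((p-[70,100])*4)
```

```text
t 11.68 p [ 0.4294 -0.3348  0.1429] F [ 0.3  0.7 -0.4] w 0.0597
q [-0.76 -0.05  1.95  0.    1.25  0.12]
[[ 0.633 -0.005  0.774]
 [-0.774  0.005  0.633]
 [-0.007 -1.    -0.001]]
shift tool [ 1.000e-04  1.169e-01 -3.000e-04] yaw now -50.7 -> ay -0.0017
[[411.12549467 122.29474677]
 [261.78060709 235.95178715]]
```

View pics/k.png

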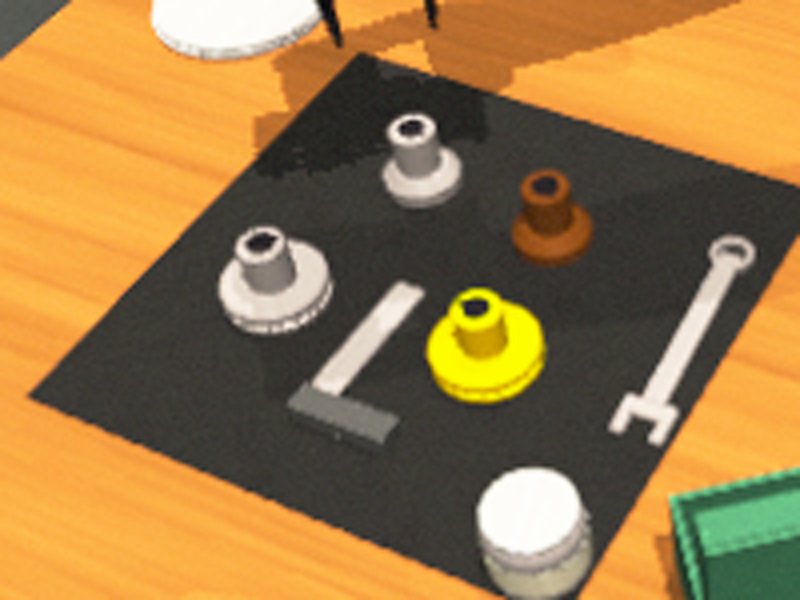

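The hub tops are at (411,128) and (262,240), matching the projections to within about 1.5 raw pixels. Next I'll grasp the small roll.

drive_tool(
  plan=[
    [0,0.035,0,0,0,0,95],
    [0,0.035,0,0,0,0,95],
    [0,0.03,0,0,0,0,95],
    [0,0.017,0,0,0,0,95],
    [0,0,0,0,0,0,95],
    [0,0,0,0,0,0,200],
    [0,0,0,0,0,0,200],
    [0,0,0,0,0,0,200],
    [0,0,0,0,0,0,200],
    [0,0,0,0,0,0,200],
  ],
  newtons=30,
)

```text
time_s: 12.98
tool_pos: [0.4313, -0.3336, 0.0307]
eef_rot: [-1.459, 0.689, -0.687]
force: [-2.9, 2.6, 6.4]
width: 0.0337
```

drive_tool(
  plan=[
    [0,-0.004,0,0,0,0,200],
    [0,-0.02,0,0,0,0,200],
    [0,-0.04,0,0,0,0,200],
    [0,-0.04,0,0,0,0,200],
    [0,-0.03,0,0,0,0,200],
    [0,0,0,0,0,0,200],
  ],
)

```text
time_s: 13.72
tool_pos: [0.4331, -0.3354, 0.1679]
eef_rot: [-1.461, 0.682, -0.694]
force: [-0.2, -0.0, -3.8]
width: 0.0333
```

Run:
```python
from h import *
st();go((.6166,.1403,.165),-50.6)
snap('scene','l.png',(70,60,230,180),3)
```

```text
t 13.72 p [ 0.4331 -0.3354  0.1679] F [-0.2 -0.  -3.8] w 0.0333
q [-0.76 -0.07  1.93  0.    1.28  0.12]
[[ 0.636  0.006  0.771]
 [-0.771 -0.005  0.636]
 [ 0.008 -1.     0.001]]
shift tool [-0.2502  0.0014  0.4443] yaw now -50.48 -> ay 0.0021
```

View pics/l.png

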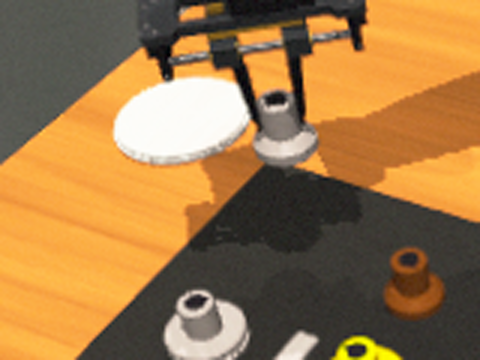

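The small roll hangs upright at (275,125), held cleanly. I'll carry it above bay S0.

drive_tool(
  plan=[
    [-0.0278,0,0.0494,0,0,0,200],
    [-0.0278,0,0.0494,0,0,0,200],
    [-0.0278,0,0.0494,0,0,0,200],
    [-0.0278,0,0.0494,0,0,0,200],
    [-0.0278,0,0.0494,0,0,0,200],
    [-0.0278,0,0.0494,0,0,0,200],
    [-0.0278,0,0.0494,0,0,0,200],
    [-0.0278,0,0.0494,0,0,0,200],
    [-0.0278,0,0.0494,0,0,0,200],
    [0,0,0,0,0,0,200],
    [0,0,0,0,0,0,200],
  ],
)

```text
time_s: 15.15
tool_pos: [0.6137, 0.1418, 0.1612]
eef_rot: [-1.462, 0.69, -0.685]
force: [-0.5, 0.2, -5.1]
width: 0.0338
```

Run:
```python
from h import *
st();go((.6166,.1403,.04),-50.6)
```

```text
t 15.15 p [0.6137 0.1418 0.1612] F [-0.5  0.2 -5.1] w 0.0338
q [ 0.14  0.12  1.74 -0.    1.28  1.02]
[[ 0.637 -0.004  0.771]
 [-0.771 -0.001  0.637]
 [-0.002 -1.    -0.004]]
shift tool [0.0032 0.1212 0.0017] yaw now -50.44 -> ay 0.0028
```

drive_tool(
  plan=[
    [0.0032,0.03,0.0017,0,0,0,200],
    [0,0.03,0,0,0,0,200],
    [0,0.03,0,0,0,0,200],
    [0,0.02,0,0,0,0,200],
    [0,0,0,0,0,0,200],
    [0,0,0,0,0,0,200],
  ],
)

```text
time_s: 15.9
tool_pos: [0.6194, 0.1405, 0.0551]
eef_rot: [-1.458, 0.687, -0.69]
force: [0.2, 1.1, -4.2]
width: 0.0334
```

drive_tool(
  plan=[
    [0,0.007,0,0,0,0,200],
    [0,0.006,0,0,0,0,200],
    [0,0.002,0,0,0,0,200],
    [0,0,0,0,0,0,200],
    [0,0,0,0,0,0,200],
  ],
)

```text
time_s: 16.52
tool_pos: [0.6186, 0.1408, 0.039]
eef_rot: [-1.459, 0.687, -0.688]
force: [0.2, 0.8, -4.6]
width: 0.0335
```

drive_tool(
  plan=[
    [0,0.0015,0,0,0,0,200],
    [0,0.0015,0,0,0,0,200],
    [0,0,0,0,0,0,200],
  ],
)

```text
time_s: 16.9
tool_pos: [0.6187, 0.1408, 0.036]
eef_rot: [-1.459, 0.688, -0.688]
force: [0.4, 0.0, -3.4]
width: 0.0335
```

drive_tool(
  plan=[
    [0,0.0015,0,0,0,0,200],
    [0,0,0,0,0,0,200],
  ],
)

```text
time_s: 17.15
tool_pos: [0.6188, 0.141, 0.0358]
eef_rot: [-1.459, 0.688, -0.688]
force: [-4.2, 1.0, 6.6]
width: 0.0332
```

drive_tool(
  plan=[
    [0,0,0,0,0,0,120],
    [0,0,0,0,0,0,120],
    [0,0,0,0,0,0,120],
    [0,-0.02,0,0,0,0,120],
    [0,-0.06,0,0,0,0,120],
    [0,-0.055,0,0,0,0,120],
  ],
)

```text
time_s: 17.9
tool_pos: [0.6187, 0.1407, 0.1723]
eef_rot: [-1.458, 0.687, -0.689]
force: [1.2, -0.3, -0.3]
width: 0.0506
```

drive_tool(
  plan=[
    [0.0398,0,-0.0401,0,0,0,95],
    [0.0398,0,-0.0401,0,0,0,95],
    [0.0398,0,-0.0401,0,0,0,95],
    [0.0398,0,-0.0401,0,0,0,95],
    [0.0398,0,-0.0401,0,0,0,95],
    [0.0398,0,-0.0401,0,0,0,95],
    [0.0398,0,-0.0401,0,0,0,95],
    [0.0398,0,-0.0401,0,0,0,95],
    [0.0398,0,-0.0401,0,0,0,95],
    [0,0,0,0,0,0,95],
  ],
)

```text
time_s: 19.15
tool_pos: [0.5674, -0.3692, 0.1709]
eef_rot: [-1.459, 0.69, -0.693]
force: [-0.0, 1.0, -0.3]
width: 0.0597
```

Run:
```python
from h import *
st();go((.569,-.3647,.026),-50.6)
im=snap('scene','m.png',(70,100,430,300),2.2)
p=w2px('scene',[(.569,-.3648,.054)]);print((p-[70,100])*2.2)
```

```text
t 19.15 p [ 0.5674 -0.3692  0.1709] F [-0.   1.  -0.3] w 0.0597
q [-0.66  0.21  1.63 -0.    1.3   0.23]
[[ 0.633  0.001  0.774]
 [-0.774 -0.002  0.633]
 [ 0.002 -1.     0.   ]]
shift tool [-0.0028  0.1449  0.0041] yaw now -50.75 -> ay -0.0027
[[143.9793339  129.77348293]]
```

View pics/m.png

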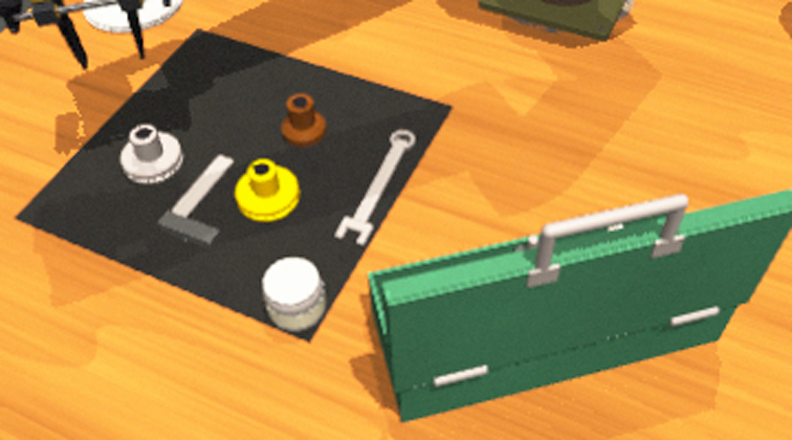

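The large roll is still in place, with its hub top at (146,131) against a predicted (144,130). Now I'll grasp it.

drive_tool(
  plan=[
    [-0.0028,0.04,0.0041,0,0,0,95],
    [0,0.04,0,0,0,0,95],
    [0,0.035,0,0,0,0,95],
    [0,0.018,0,0,0,0,95],
    [0,0.01,0,0,0,0,95],
    [0,0,0,0,0,0,95],
    [0,0,0,0,0,0,200],
    [0,0,0,0,0,0,200],
    [0,0,0,0,0,0,200],
    [0,0,0,0,0,0,200],
    [0,0,0,0,0,0,200],
  ],
  newtons=40,
)

```text
time_s: 20.58
tool_pos: [0.5708, -0.3619, 0.0276]
eef_rot: [-1.46, 0.685, -0.692]
force: [4.2, -4.5, 0.2]
width: 0.0333
```

drive_tool(
  plan=[
    [0,-0.004,0,0,0,0,200],
    [0,-0.02,0,0,0,0,200],
    [0,-0.04,0,0,0,0,200],
    [0,-0.04,0,0,0,0,200],
    [0,-0.03,0,0,0,0,200],
    [0,0,0,0,0,0,200],
  ],
)

```text
time_s: 21.32
tool_pos: [0.5708, -0.3613, 0.1642]
eef_rot: [-1.46, 0.683, -0.693]
force: [0.4, 0.3, -8.5]
width: 0.0335
```

Run:
```python
from h import *
st();go((.6718,.0731,.165),-50.6)
```

```text
t 21.32 p [ 0.5708 -0.3613  0.1642] F [ 0.4  0.3 -8.5] w 0.0335
q [-0.64  0.21  1.64  0.    1.29  0.24]
[[ 0.636  0.005  0.771]
 [-0.771 -0.004  0.636]
 [ 0.006 -1.     0.002]]
shift tool [-0.2708 -0.0018  0.3544] yaw now -50.47 -> ay 0.0022
```

drive_tool(
  plan=[
    [-0.0338,-0.001,0.0443,0,0,0,200],
    [-0.0338,0,0.0443,0,0,0,200],
    [-0.0338,0,0.0443,0,0,0,200],
    [-0.0338,0,0.0443,0,0,0,200],
    [-0.0338,0,0.0443,0,0,0,200],
    [-0.0338,0,0.0443,0,0,0,200],
    [-0.0338,0,0.0443,0,0,0,200],
    [-0.0338,0,0.0443,0,0,0,200],
    [0,0,0,0,0,0,200],
    [0,0,0,0,0,0,200],
  ],
)

```text
time_s: 22.58
tool_pos: [0.6691, 0.0736, 0.1586]
eef_rot: [-1.462, 0.691, -0.684]
force: [0.4, -0.6, -8.6]
width: 0.0338
```

Run:
```python
from h import *
st();go((.6718,.0731,.05),-50.6)
```

```text
t 22.57 p [0.6691 0.0736 0.1586] F [ 0.4 -0.6 -8.6] w 0.0338
q [ 0.03  0.21  1.64 -0.    1.29  0.91]
[[ 0.637 -0.005  0.771]
 [-0.771 -0.001  0.637]
 [-0.002 -1.    -0.004]]
shift tool [0.0024 0.1086 0.0022] yaw now -50.43 -> ay 0.003
```

drive_tool(
  plan=[
    [0.001,0.03,0,0,0,0,200],
    [0,0.03,0,0,0,0,200],
    [0,0.03,0,0,0,0,200],
    [0,0.014,0,0,0,0,200],
    [0,0,0,0,0,0,200],
    [0,0,0,0,0,0,200],
  ],
)

```text
time_s: 23.32
tool_pos: [0.6726, 0.0725, 0.059]
eef_rot: [-1.458, 0.686, -0.69]
force: [0.8, -0.1, -8.3]
width: 0.0334
```

drive_tool(
  plan=[
    [0,0.008,0,0,0,0,200],
    [0,0.008,0,0,0,0,200],
    [0,0.004,0,0,0,0,200],
    [0,0.002,0,0,0,0,200],
    [0,0,0,0,0,0,200],
    [0,0,0,0,0,0,200],
  ],
)

```text
time_s: 24.08
tool_pos: [0.6716, 0.0729, 0.0356]
eef_rot: [-1.459, 0.687, -0.688]
force: [-0.3, -0.5, -8.3]
width: 0.0334
```

drive_tool(
  plan=[
    [0,0.0015,0,0,0,0,200],
    [0,0.0015,0,0,0,0,200],
    [0,0,0,0,0,0,200],
  ],
)

```text
time_s: 24.45
tool_pos: [0.6716, 0.0729, 0.0328]
eef_rot: [-1.459, 0.687, -0.688]
force: [-0.4, 0.7, -5.5]
width: 0.0331
```

drive_tool(
  plan=[
    [0,0.001,0,0,0,0,200],
    [0,0,0,0,0,0,200],
    [0,0,0,0,0,0,125],
    [0,0,0,0,0,0,125],
    [0,0,0,0,0,0,125],
    [0,-0.02,0,0,0,0,125],
    [0,-0.06,0,0,0,0,125],
    [0,-0.06,0,0,0,0,125],
    [0,-0.04,-0.04,0,0,0,125],
    [0,-0.04,-0.04,0,0,0,180],
    [0,-0.04,-0.04,0,0,0,180],
    [0,0,-0.06,0,0,0,180],
  ],
)

```text
time_s: 25.95
tool_pos: [0.5338, -0.0425, 0.2982]
eef_rot: [-1.457, 0.678, -0.695]
force: [0.3, -1.3, 0.5]
width: 0.0291
```

drive_tool(
  plan=[
    [0,0,-0.06,0,-0.174,0,180],
    [0,0,0,0,-0.174,0,180],
    [0,0,0,0,-0.174,0,180],
    [0,0,0,0,-0.174,0,180],
    [0,0,0,0,-0.174,0,180],
    [0,0,0,0,-0.174,0,180],
    [0,0,0,0,-0.174,0,180],
    [0,0,0,0,-0.174,0,180],
    [0,0,0,0,-0.174,0,180],
  ],
)

```text
time_s: 27.08
tool_pos: [0.4863, -0.0799, 0.2931]
eef_rot: [-1.504, -0.542, 0.539]
force: [-0.1, 0.1, -0.2]
width: 0.0281
```

Run:
```python
from h import *
st();go((.646,.2112,.33),39.3)
snap('top','n.png',(110,90,430,275),2.45)
```

```text
t 27.07 p [ 0.4863 -0.0799  0.2931] F [-0.1  0.1 -0.2] w 0.0281
q [-0.27 -0.27  1.89  0.    1.52 -0.96]
[[ 0.771  0.002 -0.637]
 [ 0.637 -0.001  0.771]
 [ 0.001 -1.    -0.002]]
shift tool [ 0.3086 -0.0367  0.1226] yaw now 39.57 -> ay 0.0048
```

View pics/n.png

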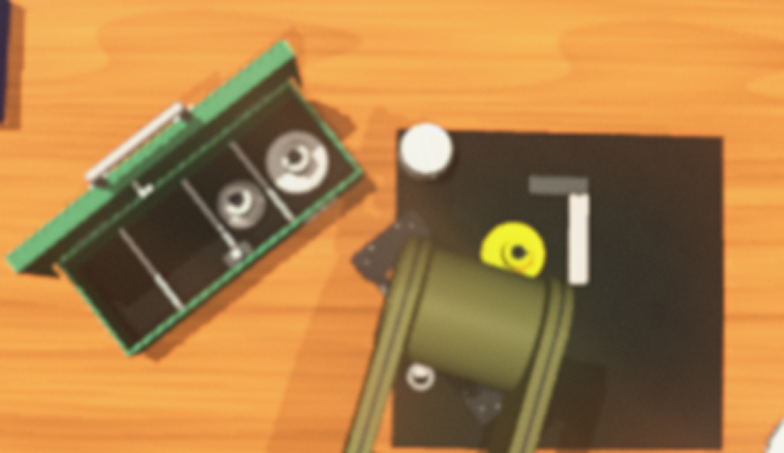

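Both rolls stand in their own bays: the small one at (240,203) in S0 and the large one at (297,162) in L0. The bar is centred at about (137,144). Next comes lowering the lid.

Run:
```python
from h import *
w=px2w('top',(110+136.5/2.45,90+144.5/2.45),.28);print(w)
go((.653,.215,.33),39.3)
```

```text
[0.64516043 0.21348249 0.28      ]
shift tool [ 0.3169 -0.0368  0.12  ] yaw now 39.77 -> ay 0.0083
```

drive_tool(
  plan=[
    [0,-0.037,0,0,0,0,180],
    [0.0525,0,0.0201,0,0,0,180],
    [0.0525,0,0.0201,0,0,0,180],
    [0.0525,0,0.0201,0,0,0,180],
    [0.0525,0,0.0201,0,0,0,180],
    [0.0525,0,0.0201,0,0,0,180],
    [0.0525,0,0.0201,0,0,0,180],
    [0,0,0,0,0,0,180],
    [0,0,0,0,0,0,180],
  ],
)

```text
time_s: 28.25
tool_pos: [0.6538, 0.2126, 0.3291]
eef_rot: [-1.504, -0.536, 0.535]
force: [0.3, -0.3, 0.4]
width: 0.0275
```

drive_tool(
  plan=[
    [0,0.02,0,0,0,0,180],
    [0,0.015,0,0,0,0,180],
    [0,0.013,0,0,0,0,180],
    [0,0.012,0,0,0,0,180],
    [0,0,0,0,0,0,180],
    [0,0,0,0,0,0,235],
    [0,0,0,0,0,0,235],
    [0,0,0,0,0,0,235],
  ],
  newtons=15,
)

```text
time_s: 29.25
tool_pos: [0.6543, 0.213, 0.2693]
eef_rot: [-1.504, -0.537, 0.535]
force: [0.3, -0.2, 1.1]
width: 0.0118
```

drive_tool(
  plan=[
    [-0.0187,0.0008,0,0,0,0,235],
    [-0.0191,0.0027,0,0,0,0,235],
    [-0.0188,0.0046,0,0,0,0,235],
    [-0.0181,0.0064,0,0,0,0,235],
    [0,0,0,0,0,0,235],
  ],
)

```text
time_s: 29.88
tool_pos: [0.595, 0.1649, 0.2543]
eef_rot: [-1.504, -0.535, 0.537]
force: [-3.5, -1.6, 2.5]
width: 0.0116
```

drive_tool(
  plan=[
    [-0.0175,0.0083,0,0,0,0,235],
    [-0.0165,0.0099,0,0,0,0,235],
    [-0.0155,0.0116,0,0,0,0,235],
    [0,0,0,0,0,0,235],
  ],
)

```text
time_s: 30.38
tool_pos: [0.5569, 0.1337, 0.2232]
eef_rot: [-1.504, -0.533, 0.538]
force: [-2.5, -1.1, 0.2]
width: 0.0114
```

Forces are low. Continuing down.

drive_tool(
  plan=[
    [-0.0142,0.013,0,0,0,0,235],
    [-0.0129,0.0143,0,0,0,0,235],
    [-0.0113,0.0156,0,0,0,0,235],
    [-0.0098,0.0167,0,0,0,0,235],
    [0,0,0,0,0,0,235],
  ],
)

```text
time_s: 31.0
tool_pos: [0.5198, 0.1033, 0.162]
eef_rot: [-1.504, -0.535, 0.537]
force: [3.2, -0.2, -4.1]
width: 0.0114
```

drive_tool(
  plan=[
    [-0.0075,0.0165,0,0,0,0,235],
    [-0.006,0.0175,0,0,0,0,235],
    [0,0,0,0,0,0,235],
  ],
)

```text
time_s: 31.38
tool_pos: [0.5094, 0.0949, 0.128]
eef_rot: [-1.504, -0.535, 0.536]
force: [3.8, 1.4, -5.4]
width: 0.0115
```

drive_tool(
  plan=[
    [-0.003,0.012,0,0,0,0,235],
    [-0.002,0.012,0,0,0,0,235],
    [-0.0015,0.01,0,0,0,0,235],
    [-0.001,0.008,0,0,0,0,235],
    [0,0.004,0,0,0,0,235],
    [0,0,0,0,0,0,235],
    [0,0,0,0,0,0,235],
  ],
)

```text
time_s: 32.25
tool_pos: [0.5038, 0.0903, 0.0841]
eef_rot: [-1.504, -0.535, 0.537]
force: [-0.6, -0.3, -3.7]
width: 0.0109
```

drive_tool(
  plan=[
    [0,0.002,0,0,0,0,235],
    [0,0.002,0,0,0,0,235],
    [0,0.002,0,0,0,0,235],
    [0,0,0,0,0,0,235],
    [0,0,0,0,0,0,235],
  ],
)

```text
time_s: 32.88
tool_pos: [0.5037, 0.0902, 0.0779]
eef_rot: [-1.504, -0.535, 0.537]
force: [-2.2, -2.6, -3.0]
width: 0.0114
```

drive_tool(
  plan=[
    [0,0.001,0,0,0,0,235],
    [0,0,0,0,0,0,235],
  ],
)

```text
time_s: 33.12
tool_pos: [0.5037, 0.0903, 0.0772]
eef_rot: [-1.504, -0.535, 0.537]
force: [-5.2, -3.0, -0.1]
width: 0.0118
```

drive_tool(
  plan=[
    [0.0005,0.0006,0,0,0,0,235],
    [0,0,0,0,0,0,235],
  ],
)

```text
time_s: 33.38
tool_pos: [0.5037, 0.0903, 0.0764]
eef_rot: [-1.504, -0.534, 0.538]
force: [-5.3, -3.2, -1.4]
width: 0.0114
```

drive_tool(
  plan=[
    [0.0005,0.0008,0,0,0,0,235],
    [0,0,0,0,0,0,235],
    [0,0.0008,0,0,0,0,235],
    [0,0,0,0,0,0,235],
  ],
)

```text
time_s: 33.88
tool_pos: [0.5037, 0.0903, 0.0748]
eef_rot: [-1.504, -0.533, 0.539]
force: [-6.3, -4.8, 0.2]
width: 0.0115
```

drive_tool(
  plan=[
    [0.001,0.001,0,0,0,0,235],
    [0,0,0,0,0,0,235],
  ],
)

```text
time_s: 34.12
tool_pos: [0.5037, 0.0903, 0.0737]
eef_rot: [-1.505, -0.532, 0.542]
force: [-9.9, -6.9, 2.6]
width: 0.0114
```

drive_tool(
  plan=[
    [0.0005,0.001,0,0,0,0,235],
    [0,0,0,0,0,0,235],
  ],
)

```text
time_s: 34.38
tool_pos: [0.5037, 0.0903, 0.0726]
eef_rot: [-1.505, -0.531, 0.543]
force: [-10.4, -8.6, 2.2]
width: 0.0115
```

drive_tool(
  plan=[
    [-0.003,0,0,0,0,0,235],
    [0,0,0,0,0,0,235],
  ],
)

```text
time_s: 34.62
tool_pos: [0.5037, 0.0902, 0.0735]
eef_rot: [-1.503, -0.536, 0.536]
force: [-3.9, -1.9, 0.9]
width: 0.0114
```

Run:
```python
from h import *
st()
snap('scene','o.png',(230,160,430,300),4)
```

```text
t 34.62 p [0.5037 0.0902 0.0735] F [-3.9 -1.9  0.9] w 0.0114
q [ 0.07 -0.05  2.08  0.    1.11 -0.61]
[[ 0.774 -0.    -0.633]
 [ 0.633  0.     0.774]
 [ 0.    -1.     0.   ]]
```

View pics/o.png

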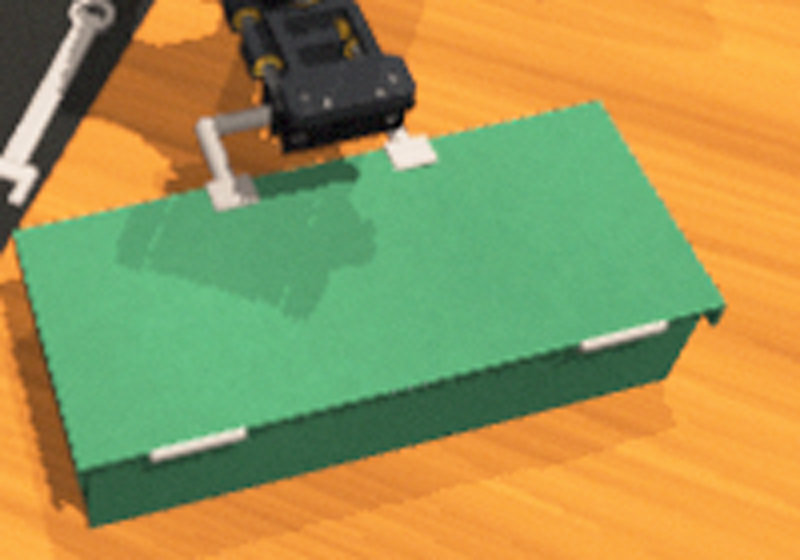

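The lid's corners at (18,232) and (600,101) match the original shut picture, so the lid is shut. I'll release the bar and move over the edge point with the fingers closed.

drive_tool(
  plan=[
    [0,0,0,0,0,0,180],
    [0,0,0,0,0,0,180],
    [0,-0.01,0,0,0,0,180],
    [0,-0.025,0,0,0,0,180],
    [0,-0.025,0,0,0,0,180],
    [0.0335,0,0.002,0,0,0,255],
    [0.0335,0,0.002,0,0,0,255],
    [0,0,0,0,0,0,255],
    [0,0,0,0,0,0,255],
  ],
)

```text
time_s: 35.8
tool_pos: [0.5529, 0.1355, 0.1334]
eef_rot: [-1.504, -0.536, 0.536]
force: [-0.7, -0.1, 0.4]
width: 0.0005
```

Run:
```python
from h import *
st();go((.553,.136,.095),39.3)
```

```text
t 35.8 p [0.5529 0.1355 0.1334] F [-0.7 -0.1  0.4] w 0.0005
q [ 0.15  0.01  1.91 -0.    1.22 -0.54]
[[ 0.774  0.    -0.633]
 [ 0.633 -0.     0.774]
 [-0.    -1.    -0.   ]]
shift tool [0.0004 0.0384 0.0003] yaw now 39.26 -> ay -0.0007
```

drive_tool(
  plan=[
    [0,0.02,0,0,0,0,255],
    [0,0.015,0,0,0,0,255],
    [0,0,0,0,0,0,255],
    [0,0,0,0,0,0,255],
  ],
)

```text
time_s: 36.3
tool_pos: [0.553, 0.1355, 0.098]
eef_rot: [-1.503, -0.536, 0.536]
force: [-0.6, -0.1, 0.2]
width: 0.0006
```

drive_tool(
  plan=[
    [0,0.004,0,0,0,0,255],
    [0,0.004,0,0,0,0,255],
    [0,0.001,0,0,0,0,255],
    [0,0,0,0,0,0,255],
  ],
)

```text
time_s: 36.8
tool_pos: [0.5532, 0.1357, 0.0893]
eef_rot: [-1.504, -0.536, 0.536]
force: [0.3, 1.4, 0.1]
width: 0.0005
```

drive_tool(
  plan=[
    [0,0.003,0,0,0,0,255],
    [0,0.003,0,0,0,0,255],
    [0,0.002,0,0,0,0,255],
    [0,0.001,0,0,0,0,255],
    [0,0,0,0,0,0,255],
  ],
)

```text
time_s: 37.42
tool_pos: [0.5532, 0.1357, 0.0816]
eef_rot: [-1.504, -0.536, 0.536]
force: [-3.4, -0.7, 8.1]
width: 0.0003
```

drive_tool(
  plan=[
    [0,0.001,0,0,0,0,255],
    [0,0.001,0,0,0,0,255],
    [0,0,0,0,0,0,255],
  ],
)

```text
time_s: 37.8
tool_pos: [0.5533, 0.1357, 0.0799]
eef_rot: [-1.504, -0.536, 0.536]
force: [-4.0, -0.7, 9.7]
width: 0.0004
```

drive_tool(
  plan=[
    [0,-0.003,0,0,0,0,255],
    [0,-0.004,0,0,0,0,255],
    [0,-0.005,0,0,0,0,255],
    [0,-0.02,0,0,0,0,255],
    [0,-0.025,0,0,0,0,180],
    [-0.0335,0,-0.002,0,0,0,180],
    [-0.0335,0,-0.002,0,0,0,180],
    [0,0,0,0,0,0,180],
    [0,0,0,0,0,0,180],
  ],
)

```text
time_s: 38.92
tool_pos: [0.5045, 0.0903, 0.1362]
eef_rot: [-1.504, -0.537, 0.534]
force: [-0.4, -0.4, 0.8]
width: 0.028
```

Run:
```python
from h import *
st();go((.503,.091,.069),39.3)
```

```text
t 38.92 p [0.5045 0.0903 0.1362] F [-0.4 -0.4  0.8] w 0.028
q [ 0.07 -0.12  2.03  0.    1.23 -0.61]
[[ 0.775  0.002 -0.632]
 [ 0.632  0.     0.775]
 [ 0.002 -1.    -0.001]]
shift tool [-0.0008  0.0672  0.0015] yaw now 39.23 -> ay -0.0012
```

drive_tool(
  plan=[
    [0,0.025,0,0,0,0,180],
    [0,0.025,0,0,0,0,180],
    [0,0.016,0,0,0,0,180],
    [0,0,0,0,0,0,180],
    [0,0,0,0,0,0,235],
    [0,0,0,0,0,0,235],
    [0,0,0,0,0,0,235],
  ],
  newtons=25,
)

```text
time_s: 39.8
tool_pos: [0.5041, 0.0898, 0.0702]
eef_rot: [-1.505, -0.537, 0.536]
force: [-1.6, -2.4, 3.7]
width: 0.0115
```

drive_tool(
  plan=[
    [0,-0.002,0,0,0,0,235],
    [0,-0.002,0,0,0,0,235],
    [0,-0.001,0,0,0,0,235],
    [0,0,0,0,0,0,235],
  ],
)

```text
time_s: 40.3
tool_pos: [0.5041, 0.0898, 0.0743]
eef_rot: [-1.504, -0.537, 0.536]
force: [3.3, -4.0, -5.0]
width: 0.0116
```

drive_tool(
  plan=[
    [0,-0.001,0,0,0,0,235],
    [0,-0.001,0,0,0,0,235],
    [0,0,0,0,0,0,235],
    [0,0,0,0,0,0,235],
  ],
)

```text
time_s: 40.8
tool_pos: [0.504, 0.0899, 0.0749]
eef_rot: [-1.504, -0.537, 0.535]
force: [8.5, -3.1, -12.1]
width: 0.0113
```

The pull gave 12 N with the bar stopped about 4.5 mm up, so the catch holds. Now I'll lower the bar back and release it.

drive_tool(
  plan=[
    [0,0.002,0,0,0,0,235],
    [0,0.002,0,0,0,0,235],
    [0,0.0025,0,0,0,0,235],
    [0,0,0,0,0,0,235],
    [0,0,0,0,0,0,235],
  ],
)

```text
time_s: 41.42
tool_pos: [0.504, 0.0898, 0.0703]
eef_rot: [-1.504, -0.536, 0.536]
force: [1.4, -4.2, 0.4]
width: 0.011
```

drive_tool(
  plan=[
    [0,0,0,0,0,0,180],
    [0,0,0,0,0,0,180],
    [0,0,0,0,0,0,180],
    [0,-0.01,0,0,0,0,180],
    [0,-0.03,0,0,0,0,180],
    [0,-0.04,0,0,0,0,180],
    [0,-0.04,0,0,0,0,180],
    [-0.06,-0.02,0,0,0,0,180],
    [-0.06,0,0,0,0,0,180],
    [0,0,0,0,0,0,180],
    [0,0,0,0,0,0,180],
  ],
)

```text
time_s: 42.8
tool_pos: [0.4118, 0.0148, 0.2103]
eef_rot: [-1.504, -0.537, 0.534]
force: [-0.1, -0.5, -0.5]
width: 0.0282
```

Run:
```python
from h import *
st()
snap('scene','p.png',(60,80,440,300),2.1)
```

```text
t 42.8 p [0.4118 0.0148 0.2103] F [-0.1 -0.5 -0.5] w 0.0282
q [-0.09 -0.44  2.15  0.    1.42 -0.78]
[[ 0.775  0.002 -0.632]
 [ 0.632  0.     0.775]
 [ 0.002 -1.    -0.001]]
```

View pics/p.png

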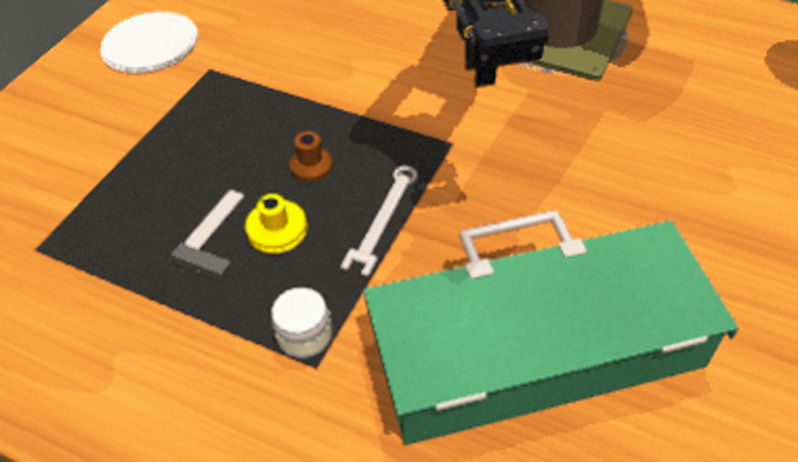

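The lid is shut, its corners at (365,288) and (672,223). The other things are where they were, no rolls lie out, and the gripper is clear.

```bash
python3 -c "
from workcell import manip
print(manip.sign_off())"
```

```text
the job is handed in; nothing more can be done
None
```

I put both rolls that were lying out (one large, one small) back in the chest, and the lid is shut and latched. The job is handed in at about 43 s of robot time.

- **Lid:** it was not latched at the start. I raised it by the bar and left it upright, about 1.58 rad by my estimate.
- **Rolls:** the small roll went into bay S0 and the large one into bay L0. I lowered each until the force showed it resting on the floor, then let go. A top picture before closing showed both flange down in their own bays.
- **Closing and latching:** I followed the lid down with the bar held, then pressed the front edge once by about 9 mm (9.7 N).
- **Proof pull:** the bar stopped after about 4.5 mm with 12 N on it, so the catch holds. I then let the lid settle shut and moved the gripper clear.

**Final picture:** the lid is shut, no rolls are left out, and the yellow and brown look-alikes, spanner, square and tin are where they were.

**Irregularities:**
- **Chest position:** the bar was about 4 mm further back than the pictures put it.
- **Side load while opening:** midway through the swing the load on the tool reached about 27 N. I corrected it at once, and it was within the limits.
- **Side load while closing:** just before shut I corrected sideways the wrong way and loaded the bar to about 13 N, then backed off.

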